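# Bring the tin round to the front of the kitchen carousel

## Task

Turn the kitchen carousel so that the low, wide food tin comes round to the front, squarely behind the tongue that sticks out of the carousel's foot, and leave it standing there. Turn it by pushing with a fingertip on the arms of the cross handle on top, in as many pushes as you like, gently enough that everything on the tray stays standing; do not touch or lift the tin, the jars or the timer themselves, and leave the things round about alone.

Things in the scene. Friction and masses are not known exactly. Their poses are not given: they have to be found in the camera images.
- foot: the carousel's fixed wooden foot, a disc 196 mm across. Origin at the centre of its underside, on the vertical axis about which the tray turns. A tongue 30 mm wide with a steel bead sticks out along the foot's own -x axis, to 130 mm from the axis, roughly towards the robot: it marks the front.
- tray: the round wooden tray of the carousel (236 mm across, rim top 34 mm above the worktop) that turns freely either way about the vertical axis of the foot (up to 9 rad either way from the start); it is stiff and stays where it is left (about 2 N at a handle arm moves it). Origin on the axis, at the tray's underside, 14 mm above the worktop. A steel column 22 mm across rises from its middle and carries the cross handle.
- cross: the cross handle on the column, fixed to the tray: four level arms, 10 mm thick, 90 degrees apart, each ending in a 20 mm ball. Origin on the axis at the arms' centre line, 165 mm above the worktop; the 36 mm hub rises 14 mm above it. Jar tops are at most 114 mm above the worktop. Wall cabinets hang behind x = 0.58 m (underside at 0.44 m): push on the robot's side of the carousel.
- tip_0 (a point): centre of the ball at the end of arm 0 of the cross handle (arms are numbered counterclockwise from above), 85 mm from the axis, 165 mm above the worktop
- tip_1 (a point): centre of the ball at the end of arm 1 of the cross handle (arms are numbered counterclockwise from above), 85 mm from the axis, 165 mm above the worktop
- tip_2 (a point): centre of the ball at the end of arm 2 of the cross handle (arms are numbered counterclockwise from above), 85 mm from the axis, 165 mm above the worktop
- tip_3 (a point): centre of the ball at the end of arm 3 of the cross handle (arms are numbered counterclockwise from above), 85 mm from the axis, 165 mm above the worktop
- timer_mid (a point): centre, half-way up, of the round wind-up egg timer, dome-shaped with a bar grip on top, 62 mm across, 64 mm tall; it stands loose on the tray (tray floor 20 mm above the worktop) about 68 mm from the axis, roughly below the middle of the gap between two handle arms. Which gap differs.
- honey_mid (a point): centre, half-way up, of the squat straight-sided honey jar with a wide lid, 58x62 mm across, 86 mm tall; it stands loose on the tray (tray floor 20 mm above the worktop) about 68 mm from the axis, roughly below the middle of the gap between two handle arms. Which gap differs.
- jam_mid (a point): centre, half-way up, of the jam jar with a wide flat lid, 65 mm across, 94 mm tall (the tallest on the tray); it stands loose on the tray (tray floor 20 mm above the worktop) about 68 mm from the axis, roughly below the middle of the gap between two handle arms. Which gap differs.
- tin_mid (a point): centre, half-way up, of the low, wide food tin, 75 mm across, 58 mm tall with a flat top, the widest and lowest thing on the tray; it stands loose on the tray (tray floor 20 mm above the worktop) about 68 mm from the axis, roughly below the middle of the gap between two handle arms. Which gap differs.
- mug_mid (a point): about the middle of a bystander: two-tone mug with a handle, 82 mm across, 97 mm tall, standing to the left of the carousel
- mill_mid (a point): about the middle of a bystander: turned wooden pepper mill, 58 mm across, 170 mm tall, standing to the left of the carousel near the back
- lemon_mid (a point): about the middle of a bystander: lemon, 78x55x56 mm, lying to the right of the carousel
Not all that is in view belongs to the job. Leave any green look-alike of the part that bears honey_mid alone.

How it is judged:
By the outcome, as a careful person would: the job done as asked, in the order asked, and still so for the second after the job is handed in, with the robot touching nothing.
It also fails if it takes over 54 s, if anything falls off the work surface, if the arm or the gripper's body presses on something with over 40 N, if the wrist force passes 120 N, or if a joint passes its speed limit or range.

## Robot

A 6-joint arm with a two-finger parallel gripper is mounted at the origin on a cart in front of the work surface, level with it; the furniture and walls round the work are solid. World frame = base frame: x ahead of the robot, y to its left, z up, the work surface at z = 0. Lengths are in m, angles in rad, forces in N, time in s.
With the tool pointing down it reaches from about 0.325 to 0.925 m from the base axis. Payload 3.1 kg.
Tool frame: the origin (TCP) lies midway between the tips of the shut fingers; the grasp point (between the pads) lies 19 mm behind it (bot.hold_point_z is the distance from the TCP to the grasp point, in m); z points along the fingers, y is the line along which they close (so a half turn about z gives the same grasp; the last joint's range is limited). The gripper opens to 85 mm and grips with 20 to 120 N. Pads are 22 mm wide; open, the fingers measure 114 mm over their backs; the gripper's body (76 mm by 85 mm) begins 54 mm behind the grasp point. The pads swing forward as they close: fully open they stand 13 mm farther back than shut.
Start: joints at [0.993, 0.217, 1.613, -0, 1.311, -0.112], TCP at [0.281, 0.558, 0.231] pointing down, gripper open.
Joint ranges: [-2.75, 2.75], [-0.78, 2.1], [0.31, 2.55], [-1.13, 4.27], [0.13, 2.63], [-2.58, 2.58]. Speed limits (rad/s): [2.79, 2.79, 3.14, 3.14, 3.14, 3.14].

## Interface

Orientations are given as a 3x3 rotation matrix whose columns are the frame's x, y, z axes.
In Python, from cell import bot, optics, models gives the robot as it stands.
- The arm moves only by the tool arm_command, never from a script. Its argument "moves" is text: rows parted by semicolons, each of 4 numbers parted by spaces: the shift along the tool's x, y, z scaled (see below), then the turn about the tool's z scaled (see below). A call has 1 to 20 rows; each row shifts and turns the commanded pose from where the row before left it, along the tool's axes as they then stand; what a row does not reach is not made up. The controller multiplies each number of a shift by 60 mm and each number of a turn by 0.1 rad. A row lasts 1/8 s, in which the tool goes at most 62.5 mm and 10.7 degrees, less where a joint would pass 70% of its speed; a pose out of reach is approached as far as the arm can. A call with a number of a shift or a turn outside -1 to 1 is refused whole. A call with a gripper value outside its range is refused whole. "claw" is the opening, from 0 (shut) to 1 (fully open), set as the call begins (left out, the last holds). The fingers move at their own pace and stop on an object; "newtons" is the grip in N (left out, the last holds). Time passes only in rows, so rows that do not move let the fingers close. It gives the time, the measured TCP pose, the force, the opening and the grip force at its end, in the units of the state.
- bot.state(): the state, without advancing time (a new reading comes with each control period).
- optics.snapshot(name): name is "side" or "top"; returns the picture (420x560x3 uint8, red, green, blue); there is no depth.
- optics.camera_info(name): a dict with "fx", "fy", "cx", "cy" (pixels), "extrinsics" (4x4, takes a point from camera to world coordinates). Camera axes: x right, y up, looking along -z (the intrinsics and any distortion apply to the point x, -y, -z); pixel columns grow to the right and rows downward; lengths in m; the calibration is good to about 2 mm. A picture is of the moment at which its call begins. camera_info takes no time and is no camera call.
- bot.job_done(): hands the job in; it is judged then, once.
Trained networks look in the newest picture that a camera, given by its name, has taken for a name from the list of things; names that differ only in an ending like _2 or _b are one class to them, and where a whole thing is asked for, a point or a joint stands for the part that bears it (a point fixed in the world has none). Each returns a list of dicts, best first, with "score" (0 to 1); they miss things now and then, are a little off and sometimes report something else, mostly with a low value. They report only what shows in the picture. A call takes as long as a camera call. They do not tell look-alikes from the thing itself.
- models.regions_of(camera, target): "mask" (420x560 bool, what is visible of it) and "pixel" ([column, row] in pixels, amid what is visible of it).
- models.tip_of(camera, target): "pixel" ([column, row] in pixels: a listed point, or the origin of a listed thing).
The state is a dict: "t": time; "joints": joint angles; "joint_vel": joint speeds; "joint_torque": joint torques, N m; "tcp_pos": TCP position; "ee_rot": TCP orientation; "wrist_force": force on the tool from outside, world axes, zero at the start; "ft_torque": the same for the moment, N m; "width": finger opening in m; "grasp_force": force on a finger pad.
Only numpy, scipy, OpenCV 4.12 (cv2) and the standard library are available. Lean on these libraries where they do the work, as an engineer would, in place of code of your own. Each camera call takes 0.05 s, during which the arm holds its last target. There are 200 camera calls.

## Working session

There is one attempt and no reset: what is moved stays moved. The work goes in short steps, Python scripts to look and compute and a tool call to move; the robot and the scene stay as the last step left them, time stands still between calls to the robot, and variables do not carry over. Pictures are saved under pics/ and viewed, at most 10 in all, crops included, and the job is handed in when it is done.

Besides the shell and the picture viewer there is one more tool, called as a command line: name --argument value ..., lists and objects as JSON in quotes. arm_command: Moves the arm, as the interface text tells. Shifts and turns lie within -1 to 1; 1 stands for 60 mm of shift or 0.1 rad of turn. Its arguments: {"type":"object","properties":{"moves":{"type":"string"},"claw":{"type":"number"},"newtons":{"type":"number"}},"required":["moves"]}

```bash
mkdir -p pics; cat > h.py <<'E'
from cell import bot, optics, models
import numpy as np, cv2
def snap(n,f=None):
    im=optics.snapshot(n)
    if f: cv2.imwrite('pics/'+f,im[:,:,::-1].copy())
    return im
def at_z(n,px,z):
    c=optics.camera_info(n);E=np.array(c['extrinsics'])
    d=E[:3,:3]@np.array([(px[0]-c['cx'])/c['fx'],-(px[1]-c['cy'])/c['fy'],-1])
    o=E[:3,3];return o+d*(z-o[2])/d[2]
def proj(n,p):
    c=optics.camera_info(n);E=np.array(c['extrinsics'])
    q=E[:3,:3].T@(np.array(p)-E[:3,3]);return [c['cx']+c['fx']*q[0]/-q[2],c['cy']+c['fy']*-q[1]/-q[2]]
E
python3 - <<'E'
from h import *
np.set_printoptions(precision=4,suppress=True)
a=snap('top','t0.png');b=snap('side','s0.png')
Z=dict(foot=0,tray=.014,cross=.165,tip_0=.165,timer_mid=.052,honey_mid=.063,jam_mid=.067,tin_mid=.049,mug_mid=.048,mill_mid=.085,lemon_mid=.028)
for k,z in Z.items():
  for n in('top','side'):
    for r in models.tip_of(n,k)[:4]: print(k,n,round(r['score'],2),np.round(r['pixel']),at_z(n,r['pixel'],z))
for n in('top','side'):print(optics.camera_info(n))
print(bot.state())
E
```

```text
foot side 0.71 [322. 224.] [ 0.5285 -0.082   0.    ]
foot side 0.62 [295. 238.] [0.5416 0.0462 0.    ]
tray top 0.73 [307. 208.] [0.5294 0.06   0.014 ]
tray top 0.73 [273. 193.] [0.565  0.1429 0.014 ]
tray side 0.89 [296. 237.] [0.5255 0.0615 0.014 ]
cross top 0.95 [311. 204.] [0.5286 0.0574 0.165 ]
cross top 0.48 [165. 224.] [0.4782 0.3636 0.165 ]
cross side 0.76 [296. 185.] [0.5314 0.058  0.165 ]
tip_0 top 0.96 [349. 217.] [ 0.5044 -0.0238  0.165 ]
tip_0 top 0.91 [297. 238.] [0.4565 0.0861 0.165 ]
tip_0 top 0.91 [325. 165.] [0.6131 0.0293 0.165 ]
tip_0 top 0.78 [272. 191.] [0.5536 0.1406 0.165 ]
tip_0 side 0.91 [317. 192.] [0.4528 0.0746 0.165 ]
tip_0 side 0.9 [321. 179.] [ 0.5005 -0.0211  0.165 ]
tip_0 side 0.63 [272. 188.] [0.5703 0.1143 0.165 ]
tip_0 side 0.63 [281. 177.] [0.6035 0.0267 0.165 ]
timer_mid top 0.68 [318. 240.] [0.4545 0.0344 0.052 ]
timer_mid top 0.49 [312. 204.] [0.538  0.0504 0.052 ]
timer_mid side 0.74 [296. 228.] [0.511 0.088 0.052]
timer_mid side 0.63 [321. 225.] [0.4649 0.0286 0.052 ]
timer_mid side 0.22 [294. 184.] [ 0.7232 -0.2179  0.052 ]
honey_mid top 0.
[... 1464 characters left out ...]
.2402],
       [-0.5825, -0.3007,  0.7552,  1.1997],
       [-0.0073,  0.931 ,  0.365 ,  0.6416],
       [ 0.    ,  0.    ,  0.    ,  1.    ]])}
{'t': 1.2, 'joints': array([ 0.9928,  0.2169,  1.6134,  0.    ,  1.3113, -0.1122]), 'joint_vel': array([-0.0003, -0.0007,  0.0002, -0.0013,  0.0001,  0.0003]), 'joint_torque': array([  0.0008, -39.6879, -30.4257,   0.0001,   0.0004,  -0.    ]), 'tcp_pos': array([0.2807, 0.5584, 0.2313]), 'ee_rot': array([[-0.8935,  0.4491, -0.    ],
       [ 0.4491,  0.8935,  0.    ],
       [ 0.    ,  0.    , -1.    ]]), 'wrist_force': array([ 0.0982,  0.708 , -0.0936]), 'ft_torque': array([0.0004, 0.0024, 0.0351]), 'grasp_force': 0.0, 'width': 0.08576981792218373}
```

```bash
ls . pics
```

```text
.:
h.py
pics

pics:
s0.png
t0.png
```

```bash
python3 - <<'E'
import cv2
a=cv2.imread('pics/t0.png')[130:290,130:430];b=cv2.imread('pics/s0.png')[140:300,200:380]
cv2.imwrite('pics/c0.png',cv2.resize(a,None,fx=2.6,fy=2.6,interpolation=2));cv2.imwrite('pics/c1.png',cv2.resize(b,None,fx=3.5,fy=3.5,interpolation=2))
E
```

```text
(no output)
```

View pics/c0.png

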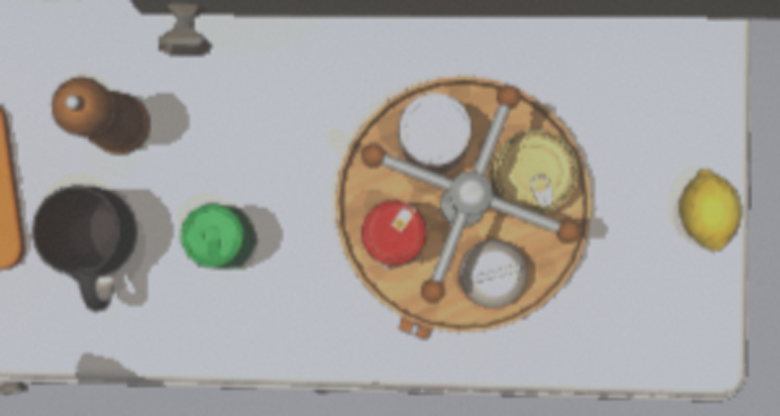

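View pics/c1.png

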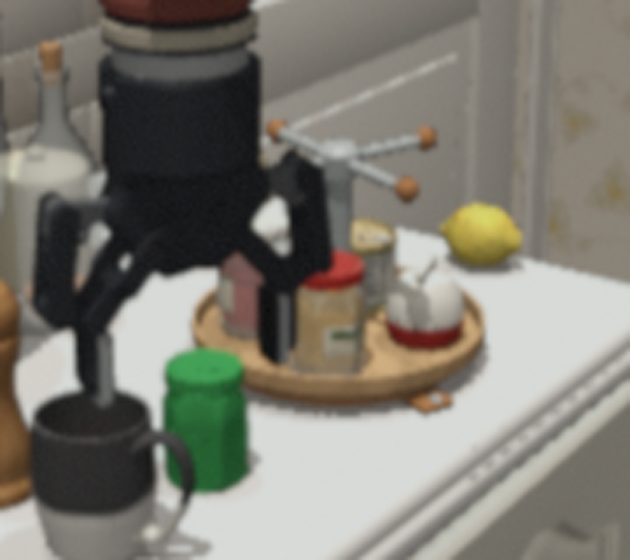

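Top view, full-image pixels. The red-lidded honey jar is at (281,219), with a green look-alike at (212,220). The white-lidded jam jar is at (297,180), the grey-domed timer at (321,235) and the tongue at (290,256). The low, wide yellow-topped object at (338,196) is the tin: it is the widest and lowest, which rules out the jam, timer and honey.

```bash
cat >> h.py <<'E'
def tips(n='top'):
    P=[at_z(n,r['pixel'],.165)[:2] for r in models.tip_of(n,'tip_0') if r['score']>.5]
    return np.array(P)
def ang(p,c): return np.degrees(np.arctan2(p[1]-c[1],p[0]-c[0]))
E
python3 - <<'E'
from h import *
np.set_printoptions(precision=4,suppress=True)
a=snap('top');T=tips();print(T)
c=T.mean(0);print('c',c,[ (round(ang(t,c),1),round(np.hypot(*(t-c)),4)) for t in T])
for k,z in (('tin_mid',.078),('timer_mid',.07),('jam_mid',.114),('honey_mid',.106)):
  r=models.regions_of('top',k)
  for q in r[:2]:
    m=q['mask'].astype('uint8');cs=max(cv2.findContours(m,0,2)[0],key=cv2.contourArea)
    (x,y),rad=cv2.minEnclosingCircle(cv2.convexHull(cs));p=at_z('top',(x,y),z)[:2]
    t=models.tip_of('top',k)
    print(k,round(q['score'],2),(x,y),rad,m.sum(),p,'ang',ang(p,c),np.hypot(*(p-c)))
print('tongue',[(px,ang(at_z('top',px,.01),c),np.hypot(*(at_z('top',px,.01)[:2]-c))) for px in ((290,256),(283.5,255),(296.5,257.5))])
cv2.imwrite('pics/tg.png',cv2.resize(a[150:270,250:370,::-1],None,fx=5,fy=5,interpolation=cv2.INTER_NEAREST))
E
```

```text
[[ 0.5011 -0.0251]
 [ 0.5561  0.1468]
 [ 0.4506  0.084 ]
 [ 0.6102  0.0318]]
c [0.5295 0.0594] [(np.float64(-108.6), np.float64(0.0892)), (np.float64(73.1), np.float64(0.0914)), (np.float64(162.6), np.float64(0.0827)), (np.float64(-18.9), np.float64(0.0853))]
tin_mid 0.62 (334.5, 196.0) 17.066146850585938 837 [ 0.5554 -0.0003] ang -66.54612833604273 0.06504370632122876
timer_mid 0.74 (319.30767822265625, 234.65383911132812) 13.847579956054688 571 [0.4657 0.0319] ang -156.6921042749219 0.06946048680437285
honey_mid 0.69 (213.60092163085938, 221.02293395996094) 14.938329696655273 623 [0.489  0.2709] ang 100.84623124015717 0.21531679985132474
honey_mid 0.59 (310.25634765625, 204.60501098632812) 44.84791564941406 1048 [0.532  0.0563] ang -51.21640978207986 0.003943917672060455
tongue [((290, 256), np.float64(161.96209341865753), np.float64(0.12286417833921326)), ((283.5, 255), np.float64(154.88961018056924), np.float64(0.12684740792508525)), ((296.5, 257.5), np.float64(169.50689086684204), np.float64(0.12203674052218032))]
```

View pics/tg.png

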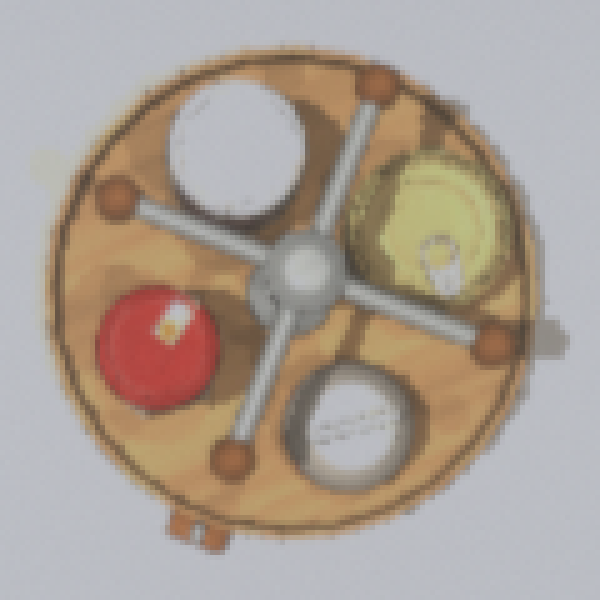

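The close crop confirms it: the yellow tin with a ring-pull is at crop (430,228), i.e. pixel (336,195.6), at about -66°. The tongue is at crop (200,530), about 162°. So the tray needs roughly 130° clockwise, in two pushes on the near side. I'll shut the claw, square the tool and hover first.

arm_command --moves "0 0 0 -0.93; 0 0 0 -0.93; 0 0 0 -0.93; 0 0 0 -0.93; 0 0 0 -0.94; -0.31 -0.86 0 0; -0.31 -0.86 0 0; -0.31 -0.86 0 0; -0.31 -0.86 0 0; -0.31 -0.86 0 0; -0.31 -0.86 0 0; -0.31 -0.86 0 0; -0.31 -0.86 0 0; -0.31 -0.86 0 0; -0.31 -0.86 0 0; 0 0 0 0; 0 0 0 0" --claw 0

```text
t: 3.82
tcp_pos: [0.4666, 0.0426, 0.2312]
ee_rot: [[-1.0, 0.001, -0.0], [0.001, 1.0, 0.001], [0.0, 0.001, -1.0]]
wrist_force: [0.2, 0.3, -0.4]
width: -0.0002
grasp_force: 0.0
```

```bash
python3 - <<'E'
from h import *
s=bot.state();print(s['t'],s['tcp_pos'],s['ee_rot'],s['width'],s['joints'],s['wrist_force'])
print('axis rim',at_z('top',(308.7,208.2),.034),'balls',at_z('top',(311,204.2),.165))
p=at_z('top',(336,195.6),.078);print(p)
a=snap('side')
cv2.imwrite('pics/s1.png',cv2.resize(a[100:280,200:400,::-1],None,fx=3,fy=3,interpolation=2))
E
```

```text
3.825 [0.46659328 0.04258702 0.23123891] [[-9.99999616e-01  7.67214507e-04 -4.23552186e-04]
 [ 7.66927979e-04  9.99999477e-01  6.76237491e-04]
 [ 4.24070784e-04  6.75912397e-04 -9.99999682e-01]] -0.00019930937867536702 [-5.93711627e-02 -1.25918274e-01  1.96984665e+00  6.74845843e-04
  1.29812727e+00 -1.62958231e+00] [ 0.15552583  0.32866635 -0.40124529]
axis rim [0.52831391 0.05633247 0.034     ] balls [0.52878177 0.0575988  0.165     ]
[ 0.55643408 -0.00371543  0.078     ]
```

View pics/s1.png

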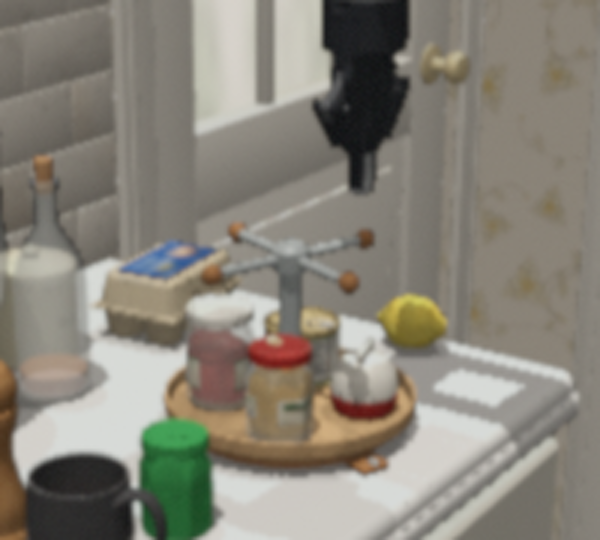

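The fingers (crop 362,175) hang clear above the timer gap. Next I'll compute the arc rows for both pushes.

```bash
cat >> h.py <<'E'
C=np.array([.5285,.057])
def arc(a0,a1,n,r=.063,start=None):
    a=np.radians(np.linspace(a0,a1,n+1));P=C+r*np.c_[np.cos(a),np.sin(a)]
    if start is not None:P[0]=start
    d=np.diff(P,axis=0)/.06
    print('; '.join('%.2f %.2f 0 0'%(-x,y) for x,y in d)); return P
E
python3 -c "
from h import *
arc(193,128,13)"
```

```text
0.02 0.09 0 0; 0.01 0.09 0 0; 0.00 0.09 0 0; -0.01 0.09 0 0; -0.02 0.09 0 0; -0.02 0.09 0 0; -0.03 0.09 0 0; -0.04 0.08 0 0; -0.05 0.08 0 0; -0.05 0.08 0 0; -0.06 0.07 0 0; -0.06 0.07 0 0; -0.07 0.06 0 0
```

arm_command --moves "0 0 0.5 0; 0 0 0.5 0; 0 0 0.5 0; 0 0 0 0; 0.02 0.09 0 0; 0.01 0.09 0 0; 0 0.09 0 0; -0.01 0.09 0 0; -0.02 0.09 0 0; -0.02 0.09 0 0; -0.03 0.09 0 0; -0.04 0.08 0 0; -0.05 0.08 0 0; -0.05 0.08 0 0; -0.06 0.07 0 0; -0.06 0.07 0 0; -0.07 0.06 0 0; 0 0 0 0"

```text
t: 6.12
tcp_pos: [0.4903, 0.1075, 0.1415]
ee_rot: [[-1.0, -0.0, 0.001], [-0.0, 1.0, 0.001], [-0.001, 0.001, -1.0]]
wrist_force: [0.5, 0.7, -0.5]
width: 0.0
grasp_force: 0.0
```

```bash
python3 - <<'E'
from h import *
s=bot.state();p=s['tcp_pos'];print(s['t'],p,s['wrist_force'],ang(p,C),np.hypot(*(p[:2]-C)))
a=snap('side','s2.png');
for n in('side','top'):
  if n=='top':snap('top')
  T=tips(n);print(n,[(round(ang(t,C),1),round(np.hypot(*(t-C)),3)) for t in T])
cv2.imwrite('pics/s2c.png',cv2.resize(a[140:280,240:380,::-1],None,fx=3,fy=3,interpolation=2))
E
```

```text
6.125 [0.4902952  0.10746924 0.1415157 ] [ 0.49483476  0.73810706 -0.54158822] 127.12542147725937 0.06329890027866854
side [(np.float64(13.1), np.float64(0.077)), (np.float64(113.1), np.float64(0.073)), (np.float64(-172.6), np.float64(0.085))]
top [(np.float64(25.4), np.float64(0.085)), (np.float64(-63.5), np.float64(0.087))]
```

View pics/s2c.png

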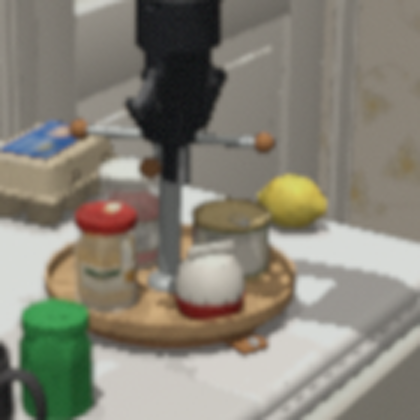

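The jars are all still standing and the tray has turned about 46°: the arms are now at about 116°/206°/296°/26°, with the timer at crop (210,280) and the tin at (232,235). Next I'll back off, lift, re-enter behind the 206° arm, and push to a little short of the target.

```bash
python3 -c "
from h import *
arc(230,142,18)"
```

```text
0.07 0.06 0 0; 0.06 0.07 0 0; 0.05 0.07 0 0; 0.05 0.08 0 0; 0.04 0.08 0 0; 0.04 0.08 0 0; 0.03 0.09 0 0; 0.02 0.09 0 0; 0.01 0.09 0 0; 0.01 0.09 0 0; -0.00 0.09 0 0; -0.01 0.09 0 0; -0.02 0.09 0 0; -0.02 0.09 0 0; -0.03 0.08 0 0; -0.04 0.08 0 0; -0.05 0.08 0 0; -0.05 0.07 0 0
```

arm_command --moves "0.08 -0.06 0 0; 0 0 -0.5 0; 0 0 -0.5 0; 0 0 0 0; -0.01 -0.4 0 0; -0.01 -0.4 0 0; -0.01 -0.4 0 0; -0.01 -0.4 0 0; 0 0 0 0; 0 0 0.5 0; 0 0 0.5 0; 0 0 0 0"

```text
t: 7.82
tcp_pos: [0.4839, 0.0081, 0.138]
ee_rot: [[-1.0, -0.001, -0.008], [-0.001, 1.0, 0.001], [0.008, 0.001, -1.0]]
wrist_force: [0.5, -0.3, -0.9]
width: -0.0001
grasp_force: 0.0
```

arm_command --moves "0.07 0.06 0 0; 0.06 0.07 0 0; 0.05 0.07 0 0; 0.05 0.08 0 0; 0.04 0.08 0 0; 0.04 0.08 0 0; 0.03 0.09 0 0; 0.02 0.09 0 0; 0.01 0.09 0 0; 0.01 0.09 0 0; 0 0.09 0 0; -0.01 0.09 0 0; -0.02 0.09 0 0; -0.02 0.09 0 0; -0.03 0.08 0 0; -0.04 0.08 0 0; -0.05 0.08 0 0; -0.05 0.07 0 0; 0 0 0 0"

```text
t: 10.2
tcp_pos: [0.4779, 0.0961, 0.1414]
ee_rot: [[-1.0, -0.0, 0.0], [-0.0, 1.0, 0.001], [-0.0, 0.001, -1.0]]
wrist_force: [0.3, -1.1, -0.6]
width: 0.0002
grasp_force: 0.0
```

```bash
python3 - <<'E'
from h import *
s=bot.state();p=s['tcp_pos'];print(s['t'],p,s['wrist_force'],ang(p,C),np.hypot(*(p[:2]-C)))
a=snap('top','t3.png');T=tips('top');print([(round(ang(t,C),1),round(np.hypot(*(t-C)),3)) for t in T])
E
```

```text
10.2 [0.47790603 0.09611587 0.14136849] [ 0.31723183 -1.11191845 -0.62851385] 142.29120625982057 0.06395155201834242
[(np.float64(34.4), np.float64(0.093)), (np.float64(-52.8), np.float64(0.076))]
```

Now I'll back off and withdraw for a clear look.

arm_command --moves "0.08 -0.08 0 0; 0 0 -0.5 0; 0 0 -0.5 0; 0.5 0 -0.2 0; 0.6 -0.3 0 0; 0.6 -0.9 0 0; 0 -0.9 0 0; 0 -0.9 0 0; 0 -0.5 0 0; 0 0 0 0"

```text
t: 11.55
tcp_pos: [0.3717, -0.1192, 0.2134]
ee_rot: [[-1.0, 0.004, 0.0], [0.004, 1.0, -0.0], [-0.0, -0.0, -1.0]]
wrist_force: [-0.8, 0.4, 1.0]
width: 0.0002
grasp_force: 0.0
```

```bash
python3 - <<'E'
from h import *
print(bot.state()['tcp_pos'])
a=snap('top','t4.png');T=tips('top');print([(round(ang(t,C),1),round(np.hypot(*(t-C)),3)) for t in T])
print([(round(r['score'],2),np.round(r['pixel'],1),ang(at_z('top',r['pixel'],.049),C)) for r in models.tip_of('top','tin_mid')])
snap('side');print([(round(r['score'],2),ang(at_z('side',r['pixel'],.049),C)) for r in models.tip_of('side','tin_mid')])
cv2.imwrite('pics/t4c.png',cv2.resize(a[150:270,250:370,::-1],None,fx=5,fy=5,interpolation=cv2.INTER_NEAREST))
E
```

```text
[ 0.3717258  -0.11916319  0.21343497]
[(np.float64(126.2), np.float64(0.081)), (np.float64(-142.6), np.float64(0.08)), (np.float64(-54.5), np.float64(0.081)), (np.float64(34.4), np.float64(0.089))]
[(0.56, array([302.3, 233.3]), np.float64(167.4541235313164))]
[(0.58, np.float64(158.79902302525684))]
```

View pics/t4c.png

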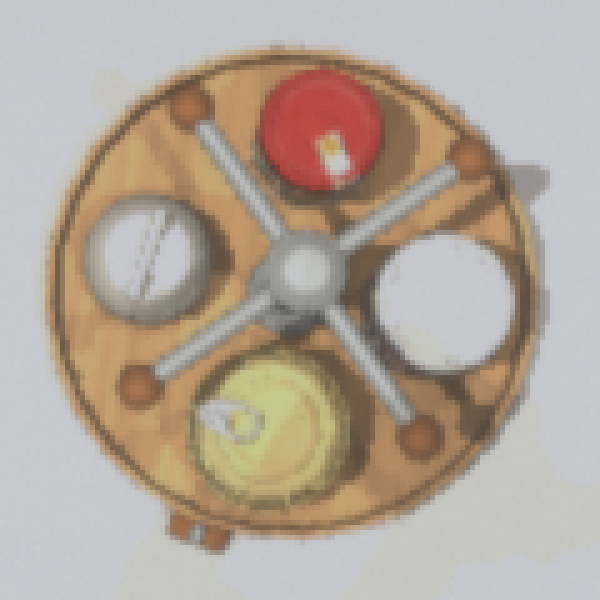

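Everything is standing. The tin's top is at crop (265,428) and the tongue at (200,531), with its bead at (197,531), so the tin still has to move left (clockwise). I'll refine the axis, tin and tongue angles by colour.

```bash
cat >> h.py <<'E'
def meas(f):
    a=cv2.imread(f);h=cv2.cvtColor(a,cv2.COLOR_BGR2HSV)
    W=np.zeros(a.shape[:2],bool);W[150:270,250:370]=1
    sat=W&(h[...,1]>85)
    # tray rim: fit circle to hull of non-background
    m=cv2.morphologyEx((sat*255).astype('uint8'),cv2.MORPH_OPEN,np.ones((7,7)))
    c=max(cv2.findContours(m,0,1)[0],key=cv2.contourArea);(x,y),r=cv2.minEnclosingCircle(c);e=cv2.fitEllipse(cv2.convexHull(c))
    print('rim',(x,y),r,e[0],at_z('top',e[0],.034))
    y_=(W&(h[...,0]>=22)&(h[...,0]<=36)&(h[...,1]>60)&(h[...,2]>90)).astype('uint8')*255
    y_=cv2.morphologyEx(y_,cv2.MORPH_OPEN,np.ones((3,3)))
    c=max(cv2.findContours(y_,0,1)[0],key=cv2.contourArea);hl=cv2.convexHull(c);e2=cv2.fitEllipse(hl);mc=cv2.minEnclosingCircle(hl)
    for q in (e2[0],mc[0]):
        p=at_z('top',q,.078)[:2];print('tin',q,p,ang(p,C),np.hypot(*(p-C)))
    print('tin size',e2[1],mc[1])
    yy,xx=np.mgrid[:420,:560];t=sat&(np.hypot(xx-e[0][0],yy-e[0][1])>e[1][1]/2+1)&(yy>245)&(xx<302)
    t[:,:280]=0
    ys,xs=np.nonzero(t);q=((xs.min()+xs.max())/2,(ys.min()+ys.max())/2)
    print('tongue',xs.min(),xs.max(),ys.min(),ys.max(),(xs.mean(),ys.mean()),[ang(at_z('top',z,.01),C) for z in (q,(xs.mean(),ys.mean()))])
E
python3 - <<'E'
from h import *
meas('pics/t4.png');meas('pics/t0.png')
r=[r for r in models.regions_of('top','foot')];print([(x['score'],x['pixel'],x['mask'].sum()) for x in r])
a=cv2.imread('pics/t4.png');cv2.imwrite('pics/tt.png',cv2.resize(a[245:265,278:308],None,fx=20,fy=20,interpolation=cv2.INTER_NEAREST))
E
```

```text
rim (302.0, 226.0) 43.46272659301758 (300.4334716796875, 230.47398376464844) [0.4746899  0.07459378 0.034     ]
tin (302.458251953125, 235.519775390625) [0.46257861 0.0709461 ] 168.0548362327844 0.06738043857019656
tin (301.5, 235.5) [0.46256114 0.0731387 ] 166.2470818507125 0.06788513045267726
tin size (26.801189422607422, 28.66780662536621) 14.916534423828125Traceback (most recent call last):
  File "<stdin>", line 2, in <module>
  File "h.py", line 40, in meas
    ys,xs=np.nonzero(t);q=((xs.min()+xs.max())/2,(ys.min()+ys.max())/2)
                            ~~~~~~^^
    return umr_minimum(a, axis, None, out, keepdims, initial, where)
ValueError: zero-size array to reduction operation minimum which has no identity
```

```bash
python3 - <<'E'
from h import *
a=cv2.imread('pics/t4.png');b=cv2.resize(a[214:264,272:332],None,fx=12,fy=12,interpolation=cv2.INTER_NEAREST)
for k in range(0,60,5):
  cv2.line(b,(k*12,0),(k*12,6 if k%10 else 14),(0,0,255),1)
  if k<50: cv2.line(b,(0,k*12),(6 if k%10 else 14,k*12),(0,0,255),1)
cv2.imwrite('pics/tt.png',b)
E
```

```text
(no output)
```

View pics/tt.png

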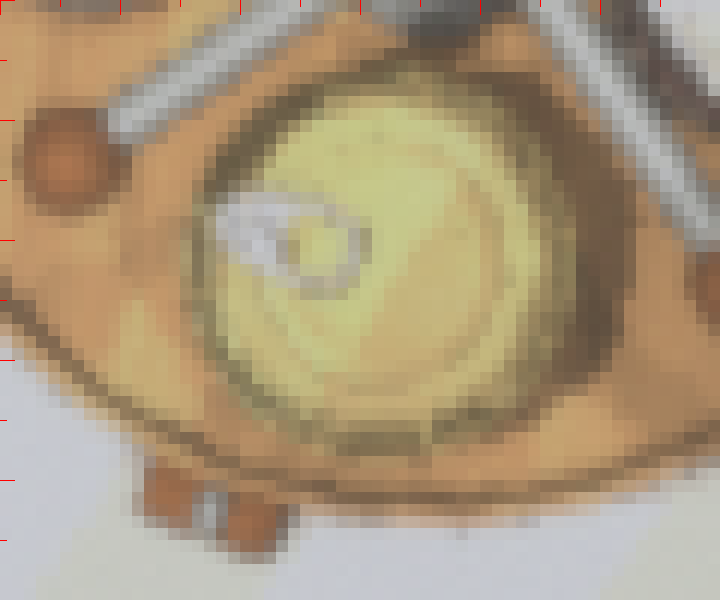

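```bash
python3 - <<'E'
from h import *
c1=at_z('top',(308.2,207.7),.034)[:2];c2=at_z('top',(310.6,203.8),.165)[:2];print(c1,c2)
for c in (c1,c2,(c1+c2)/2):
  p=at_z('top',(303.2,234.9),.078)[:2];q=at_z('top',(288.83,255.8),.01)[:2]
  print(ang(p,c),np.hypot(*(p-c)),ang(q,c),np.hypot(*(q-c)))
  print([round(ang(at_z('top',(249.5+x/5,149.5+y/5),.165),c),1) for x,y in((192,105),(468,157),(421,437),(141,387))])
a=snap('side');print([np.round(proj('side',[*c,z])) for z in (.014,.165)])
E
```

```text
[0.52947351 0.05755663] [0.52960607 0.05846845]
169.83528423114026 0.06647486697401864 159.84415386963215 0.12396778293815205
[np.float64(36.2), np.float64(-52.7), np.float64(-144.0), np.float64(126.3)]
170.62933716381175 0.06645081853856347 160.2615153895849 0.12378132606557851
[np.float64(35.8), np.float64(-53.2), np.float64(-143.6), np.float64(126.7)]
170.23223886773042 0.06646124709460444 160.05267757502185 0.12387373288198639
[np.float64(36.0), np.float64(-52.9), np.float64(-143.8), np.float64(126.5)]
[array([296., 236.]), array([296., 185.])]
```

The tin is at 170.2° and the tongue at 160.1°, so about 10° more is needed. I'll do it slowly, stopping short and then checking.

arm_command --moves "-0.33 0.67 0 0; -0.33 0.67 0 0; -0.33 0.67 0 0; -0.33 0.67 0 0; -0.33 0.67 0 0; 0 0 0 0; 0 0 0.4 0; 0 0 0.4 0; 0 0 0.4 0; 0 0 0 0"

```text
t: 13.1
tcp_pos: [0.4684, 0.0831, 0.1391]
ee_rot: [[-1.0, -0.0, -0.006], [-0.0, 1.0, -0.001], [0.006, -0.001, -1.0]]
wrist_force: [0.8, -0.3, -0.0]
width: 0.0002
grasp_force: 0.0
```

arm_command --moves "-0.018 0.035 0 0; -0.018 0.035 0 0; -0.018 0.035 0 0; -0.018 0.035 0 0; -0.018 0.035 0 0; -0.024 0.031 0 0; -0.024 0.031 0 0; -0.024 0.031 0 0; -0.024 0.031 0 0; -0.024 0.031 0 0; 0 0 0 0; 0 0 0 0"

```text
t: 14.6
tcp_pos: [0.4838, 0.1036, 0.1413]
ee_rot: [[-1.0, -0.0, 0.0], [-0.0, 1.0, 0.001], [-0.0, 0.001, -1.0]]
wrist_force: [-0.0, -0.7, -0.9]
width: 0.0
grasp_force: 0.1
```

```bash
cat >> h.py <<'E'
C=np.array([.5295,.058])
def look(f):
    s=bot.state();p=s['tcp_pos'];print(s['t'],p,s['wrist_force'],ang(p,C),np.hypot(*(p[:2]-C)))
    a=snap('top',f);R=[r['pixel'] for r in models.tip_of('top','tip_0') if r['score']>.4]
    print([(np.round(r),round(ang(at_z('top',r,.165),C),1)) for r in R])
E
python3 -c "
from h import *
look('t5.png')"
```

```text
14.6 [0.48383083 0.10363267 0.14134042] [-0.04320241 -0.70214106 -0.92226839] 135.02290370245666 0.06456015826548686
[(array([343., 183.]), np.float64(-55.5)), (array([293., 167.]), np.float64(27.0))]
```

arm_command --moves "0.06 -0.06 0 0; 0 0 -0.5 0; 0 0 -0.5 0; 0.5 0 -0.2 0; 0.6 -0.3 0 0; 0.7 -0.9 0 0; 0 -0.9 0 0; 0 -0.9 0 0; 0 -0.5 0 0; 0 0 0 0"

```text
t: 15.95
tcp_pos: [0.3756, -0.1073, 0.2136]
ee_rot: [[-1.0, 0.004, 0.001], [0.004, 1.0, -0.0], [-0.001, -0.0, -1.0]]
wrist_force: [0.9, 1.3, -0.5]
width: -0.0002
grasp_force: 0.0
```

```bash
cat >> h.py <<'E'
def seg(f):
    a=cv2.imread(f);h=cv2.cvtColor(a,cv2.COLOR_BGR2HSV).astype(int);W=np.zeros(a.shape[:2],bool);W[150:262,255:362]=1
    out={}
    H,S,V=h[...,0],h[...,1],h[...,2]
    for n,m,z in(('red',((H<6)|(H>174))&(S>140),.106),('white',(S<20)&(V>200)&(np.hypot(*(np.mgrid[:420,:560]-np.array([207.7,308.2])[:,None,None]))<46),.114),('yel',(H>=22)&(H<=36)&(S>60)&(V>90),.078)):
        m=cv2.morphologyEx((m&W).astype('uint8')*255,cv2.MORPH_OPEN,np.ones((3,3)))
        c=max(cv2.findContours(m,0,1)[0],key=cv2.contourArea);q,r=cv2.minEnclosingCircle(c);M=cv2.fitEllipse(cv2.convexHull(c))
        p=at_z('top',M[0],z);out[n]=ang(p,C);print(f,n,np.round(q,1),round(r,1),np.round(M[0],1),np.round(M[1],1),'ang',round(ang(p,C),1),'r',round(np.hypot(*(p[:2]-C)),4))
E
python3 - <<'E'
from h import *
look('t6.png')
seg('pics/t4.png');seg('pics/t6.png')
a=cv2.imread('pics/t6.png');b=cv2.resize(a[150:270,250:370],None,fx=5,fy=5,interpolation=cv2.INTER_NEAREST)
cv2.imwrite('pics/t6c.png',b)
# registration: rotation of the red/tray texture via polar phase correlation at lid heights
g=[cv2.warpPolar(cv2.imread(f),(60,720),(309.2,206.3),48,cv2.INTER_LINEAR).astype('f4').mean(2)[:,15:48] for f in('pics/t4.png','pics/t6.png')]
print('polar',cv2.phaseCorrelate(g[0],g[1]))
E
```

```text
15.95 [ 0.37562026 -0.10732476  0.21357602] [ 0.89746935  1.34461152 -0.54840467] -132.94654937468908 0.22585669988358903
[(array([292., 166.]), np.float64(28.0)), (array([329., 237.]), np.float64(-150.4)), (array([311., 201.]), np.float64(-2.0)), (array([346., 186.]), np.float64(-60.6))]
pics/t4.png red [314.  175.5] 11.9 [313.9 175.4] [23.5 23.7] ang -6.8 r 0.0689
pics/t4.png white [339.1 209.7] 12.3 [339.2 209.7] [22.5 24.3] ang -96.6 r 0.0664
pics/t4.png yel [301.5 235.5] 14.9 [302.5 235.5] [26.8 28.7] ang 169.1 r 0.0682
pics/t6.png red [317.5 176.1] 11.9 [317.5 176.1] [22.9 23.7] ang -13.7 r 0.0691
pics/t6.png white [338.7 213.1] 12.1 [339.1 212.3] [19.7 24.7] ang -101.4 r 0.0673
pics/t6.png yel [298.5 234.8] 14.7 [298.3 234.3] [26.8 29.5] ang 160.8 r 0.0683
polar ((0.07194361812878114, 13.492909613836218), 0.6314360359568655)
```

View pics/t6c.png

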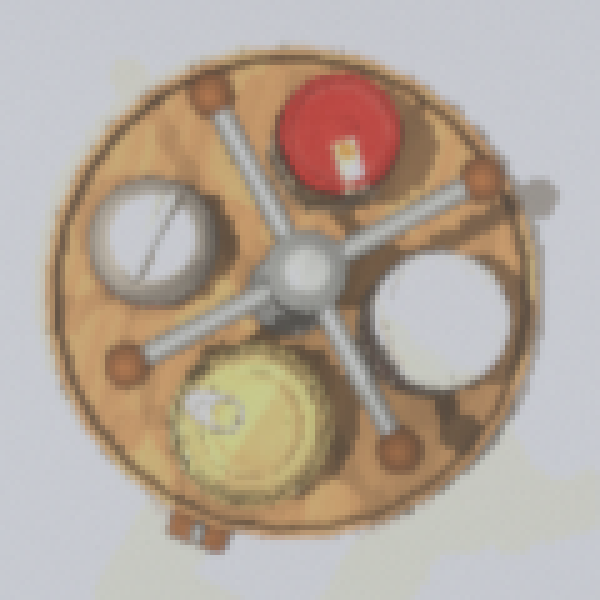

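The tray turned 6.9° (the lids moved and everything stands), so the tin is now at about 163.3° against the tongue's 160.1°. About 3° is left.

arm_command --moves "-0.32 0.65 0 0; -0.32 0.65 0 0; -0.32 0.65 0 0; -0.32 0.65 0 0; -0.32 0.65 0 0; 0 0 0 0; 0 0 0.4 0; 0 0 0.4 0; 0 0 0.4 0; 0 0 0 0; 0 0 0 0"

```text
t: 17.42
tcp_pos: [0.4719, 0.0894, 0.1421]
ee_rot: [[-1.0, -0.001, 0.001], [-0.001, 1.0, -0.0], [-0.001, -0.0, -1.0]]
wrist_force: [0.0, 0.2, -0.5]
width: 0.0001
grasp_force: 0.0
```

arm_command --moves "-0.025 0.028 0 0; -0.025 0.028 0 0; -0.025 0.028 0 0; -0.025 0.028 0 0; -0.025 0.028 0 0; -0.025 0.028 0 0; -0.025 0.028 0 0; -0.025 0.028 0 0; -0.025 0.028 0 0; -0.025 0.028 0 0; 0 0 0 0; 0 0 0 0"

```text
t: 18.92
tcp_pos: [0.4868, 0.1063, 0.1413]
ee_rot: [[-1.0, -0.0, 0.0], [-0.0, 1.0, 0.0], [-0.0, 0.0, -1.0]]
wrist_force: [-0.1, -1.2, -0.2]
width: -0.0002
grasp_force: 0.2
```

```bash
python3 - <<'E'
from h import *
look('t7.png');seg('pics/t6.png');seg('pics/t7.png')
E
```

```text
18.925 [0.48677515 0.10632586 0.1412636 ] [-0.06336348 -1.17328184 -0.23612275] 131.47987092298519 0.06450427989869638
[(array([294., 164.]), np.float64(23.8)), (array([346., 188.]), np.float64(-63.9))]
pics/t6.png red [317.5 176.1] 11.9 [317.5 176.1] [22.9 23.7] ang -13.7 r 0.0691
pics/t6.png white [338.7 213.1] 12.1 [339.1 212.3] [19.7 24.7] ang -101.4 r 0.0673
pics/t6.png yel [298.5 234.8] 14.7 [298.3 234.3] [26.8 29.5] ang 160.8 r 0.0683
pics/t7.png red [319.2 176.7] 12.0 [319.4 176.8] [23.5 23.7] ang -17.4 r 0.0688Traceback (most recent call last):
  File "<stdin>", line 2, in <module>
  File "h.py", line 53, in seg
    c=max(cv2.findContours(m,0,1)[0],key=cv2.contourArea);q,r=cv2.minEnclosingCircle(c);M=cv2.fitEllipse(cv2.convexHull(c))
                                                                                          ~~~~~~~~~~~~~~^^^^^^^^^^^^^^^^^^^
cv2.error: OpenCV(4.12.0) /io/opencv/modules/imgproc/src/shapedescr.cpp:361: error: (-201:Incorrect size of input array) There should be at least 5 points to fit the ellipse in function 'fitEllipseNoDirect'
```

Red moved another 3.6°, which fits. I'll withdraw well clear and verify.

arm_command --moves "0.06 -0.06 0 0; 0 0 -0.5 0; 0 0 -0.5 0; 0.5 0 -0.2 0; 0.6 -0.3 0 0; 0.7 -0.9 0 0; 0 -0.9 0 0; 0 -0.9 0 0; 0 -0.5 0 0; 0 0 0 0; 0 0 0 0"

```text
t: 20.4
tcp_pos: [0.3786, -0.1022, 0.2132]
ee_rot: [[-1.0, 0.0, -0.0], [0.0, 1.0, 0.001], [0.0, 0.001, -1.0]]
wrist_force: [0.2, -0.2, 0.0]
width: -0.0001
grasp_force: 0.0
```

```bash
python3 - <<'E'
from h import *
look('t8.png')
seg('pics/t8.png')
a=cv2.imread('pics/t8.png');b=cv2.resize(a[214:264,272:332],None,fx=12,fy=12,interpolation=cv2.INTER_NEAREST)
c=np.array(C)
for k in (-1,0,1):pass
u=np.array([np.cos(np.radians(160.1)),np.sin(np.radians(160.1))])
q=np.array(proj('top',[*(C+.0668*u),.078]));f=lambda q:tuple(int(v) for v in ((q-np.array([271.5,213.5]))*12))
cv2.circle(b,f(q),int(32.7*6),(0,0,255),1);cv2.imwrite('pics/t8c.png',b)
g=[cv2.warpPolar(cv2.imread(f),(60,720),(309.2,206.3),48,cv2.INTER_LINEAR).astype('f4').mean(2)[:,15:48] for f in('pics/t4.png','pics/t8.png')]
print('polar deg',cv2.phaseCorrelate(g[0],g[1])[0][1]/2, cv2.phaseCorrelate(g[0],g[1])[1])
E
```

```text
20.4 [ 0.37860699 -0.10224972  0.21319068] [ 0.18546744 -0.17616192  0.00205673] -133.2775143436973 0.2201105932999929
[(array([344., 185.]), np.float64(-59.0)), (array([275., 218.]), np.float64(113.4)), (array([327., 237.]), np.float64(-152.6))]
pics/t8.png red [319.2 176.8] 12.0 [319.3 176.5] [23.  23.5] ang -17.0 r 0.0694
pics/t8.png white [337.9 214.7] 11.9 [338.2 214.2] [21.8 23.6] ang -105.4 r 0.0663
pics/t8.png yel [296.8 234. ] 14.8 [296.9 233.9] [26.4 29.9] ang 157.9 r 0.0687
polar deg 10.444928895064237 0.7020989641731168
```

View pics/t8c.png

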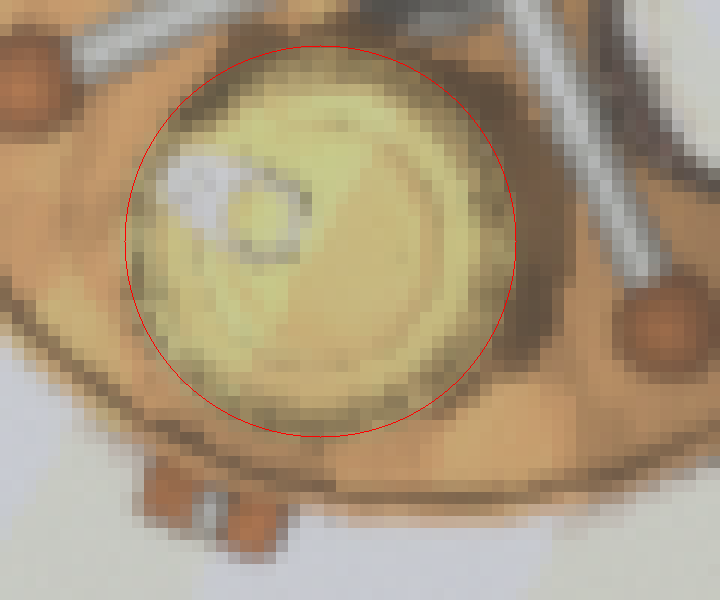

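The predicted target circle, centred at crop (320,241), sits on the tin, and the tongue's bead is at (208,508). The rotation since the clear look was 10.3°, against 10.1° needed. Handing in.

```bash
python3 -c "
from cell import bot
print(bot.job_done())"
```

```text
the job is handed in; nothing more can be done
None
```

I turned the carousel about 134° clockwise by pushing on the handle arms; the tin now stands behind the tongue to within about 2° by my measurement, everything on the tray is upright, the arm is clear, and the job was handed in at about 20 s.

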